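# Stow a padlock in the lidded stock box

### The arm

A 6-joint arm with a two-finger parallel gripper is mounted at the origin on the work surface. World frame = base frame: x ahead of the robot, y to its left, z up, the work surface at z = 0. Lengths are in mm, angles in rad, forces in N, time in s.
With the tool pointing down it reaches from about 300 to 775 mm from the base axis. Payload 14.6 kg.
Tool frame: the origin (TCP) lies on the mounting face of the last link; the fingertips stand 199 mm ahead of it and the grasp point (between the pads) lies 180 mm ahead of it (arm.tips_ahead is the distance from the TCP to the fingertips, in mm); y points along the fingers, x is the direction in which the jaws open and shut, and the axes are right-handed (so a half turn about y gives the same grasp; the last joint's range is limited). The gripper opens to 94 mm and grips with 3 to 60 N. Pads are 16 mm wide; open, the fingers measure 119 mm over their backs; the gripper's body (75 mm by 177 mm) begins 78 mm behind the grasp point.
Start: joints at [1.14, 0.3, 1.521, -0, 1.321, -0.067], TCP at [195.703, 513.995, 404.646] pointing down, gripper open.
Joint ranges: [-3.03, 3.03], [-0.79, 2.21], [0.23, 2.52], [-1.04, 4.18], [0, 3.07], [-2.55, 2.55]. Speed limits (rad/s): [2.22, 2.22, 2.57, 3.14, 3.14, 3.14].

### API

Orientations are given as a 3x3 rotation matrix whose columns are the frame's x, y, z axes.
In Python, from workcell import monitor, viewer, order, arm gives the robot as it stands.
- The arm moves only by the shell command python3 -m creep 'ROWS' [FORCE]. ROWS is a JSON object of lists of equal length, an entry for each row: "turn": the turn, a rotation vector about the tool's x, y, z in units of 10 degrees (1.0 is 10 degrees), a list of three; "delta_pos": the shift along the tool's x, y, z in units of 25 mm (1.0 is 25 mm), a list of three; "jaw": the closure, from -1 (fully open) to 1 (shut). A call has 1 to 20 rows; each row shifts and turns the commanded pose from where the row before left it, along the tool's axes as they then stand; what a row does not reach is not made up. A row lasts 1/8 s, in which the tool goes at most 62.5 mm and 10.7 degrees, less where a joint would pass 70% of its speed; a pose out of reach is approached as far as the arm can. A call is refused whole if a number of a shift passes 1 or a number of a turn 1, either way. A call with a gripper value outside its range is refused whole. The fingers move at their own pace and stop on an object; FORCE is the grip in N (left out, the last holds). Time passes only in rows, so rows that do not move let the fingers close. It gives the time, the measured TCP pose, the force and the opening at its end, in the units of the state.
- monitor.read_state(): the state, without advancing time (a new reading comes with each control period).
- viewer.get_image(name): name is "scene" or "top"; returns a dict with "frame" (480x640x3 uint8, red, green, blue), "fx", "fy", "cx", "cy" (pixels), "distortion" ([k1, k2, p1, p2, k3] as OpenCV has them; the pictures are not rectified), "world_to_cam" (4x4, takes a point from world to camera coordinates). Camera axes: x right, y down, z forward; pixel columns grow to the right and rows downward; lengths in mm; the calibration is good to about 2 mm. A picture is of the moment at which its call begins. There is no depth.
- order.hand_in(): hands the job in, once; it reports no verdict.
The state is a dict: "clock": time; "q": joint angles; "joint_vel": joint speeds; "effort": joint torques, N m; "tcp_pos": TCP position; "orientation": TCP orientation; "ft_force": force on the tool from outside, world axes, zero at the start; "moment": the same for the moment, N m; "grip_width": opening from 0.0 (shut) to 1.0 (fully open).
Only numpy, scipy, OpenCV 4.12 (cv2) and the standard library are available. Lean on these libraries where they do the work, as an engineer would, in place of code of your own. Each camera call takes 0.05 s, during which the arm holds its last target. There are 200 camera calls.

### The job

Raise the lid of the grey stock box until its folding side stay snaps straight and holds the lid open on its own, with your hand off it. Lay the brass padlock inside the box, then close the box: lift the stay slightly at the black grip on its knee until it is free of its catch, fold the knee back towards the hinge and bring the lid gently down until it is fully shut. Do not force the stay, do not let the lid or the padlock drop, and leave the other things on the bench alone.

Things in the scene. Friction and masses are not known exactly. Their poses are not given: they have to be found in the camera images.
- box: Grey sheet-steel stock box, 200 deep (x) x 220 wide (y) x 100 mm high, walls and floor 5 mm, fixed to the bench. Origin: centre of its underside; its x axis points from the front wall (nearest the robot) to the hinge, y to its left, z up.
- hinge (a point): The lid's hinge line at the middle of the box's far upper rim: 100 mm beyond the box origin along box x, 100 mm up; the line runs along box y.
- lid (a joint): Opening angle of the flat dark steel lid (200 x 220 x 4 mm, about 0.5 kg), rad: 0 shut, grows as the front edge rises. It falls shut unless held or locked. The stay snaps straight a little below the angle where it goes taut (1.42 to 1.57, differs from box to box: feel for it); the lid then sags back about 0.2 until the stay is seated and locked (1.22 to 1.34).
- handle (a point): Middle of the lid's bow handle: straight round steel bar, 12 mm thick, 110 mm long, along box y, 45 mm ahead of the lid's front edge (39 mm free gap), 245 mm from the hinge line, 103 mm high when shut. It rises on an arc about the hinge line and may turn in the fingers, which close along box x.
- knee (a joint): Fold angle of the two-link stay on the box's right side (box -y), rad: about 2.4 folded (lid shut), 0 straight, -0.12 snapped just past straight on its stop (a weak spring pulls it there once the lid is high enough). Links 75 mm each: the upper pivots on the lid's side edge 75 mm from the hinge line, the lower on the foot pin.
- knee_grip (a point): Middle of the black round grip on the knee: 16 mm thick, 44 mm long, along box y, this point 62 mm outside the right wall. 37 mm above the bench when shut, about 110 when locked open. To unlock, draw it some 12 mm along the straight stay (up and to the hinge; the lid rises too, 2 to 5 N) until the pull rises, then swing it to the hinge and down on a 75 mm arc about the foot pin.
- foot_pin (a point): Lower pivot of the stay, 7 mm outside the right wall. It slides 0 to 12 mm along the slot of the catch plate; at the bottom it lies about 110 mm ahead of the hinge line and 50 mm below it (up to 3 mm either way along the slot). The catch block holds the stay's tail against folding until the pin is raised 8 mm.
- catch: Dark plate on the box's right wall with slot, catch block and top stop; does not move. Origin: at the bottom of the slot, 13 mm outside the wall. Its x axis runs up the slot, the direction of the straight locked stay (36 degrees from vertical, leaning to the hinge). More than 80 N on it (about 20 N at the lid handle, or across the knee grip) counts as forcing the stay.
- padlock: Brass padlock lying flat on the bench: body 45 (x) x 40 (y) x 22 mm (z), about 0.25 kg, with a closed steel shackle 8 mm thick that reaches to 56 mm from the origin at +x. Origin: centre of the body's underside. Grip it across its 40 mm width (its y).
- pin_board: Bystander: dark wooden board 120 x 160 x 22 mm with steel pins 30 mm tall. Origin: centre of its underside.
- oil_jar: Bystander: closed jar, 60 mm across, 85 mm tall. Origin: centre of its underside.
- screwdriver: Bystander: screwdriver lying on the bench. Origin: centre of its underside.

How it is judged (in metres and radians):
On the way, in this order (a step that is already met when the one before it is completed fails the run):
1. the lid stands open on its locked stay with the hand off it (value of joint lid above 1 rad and value of joint knee below -0.03 rad and contact force between the fingers and lid below 0.1 N and not (velocity of joint lid above 0.1 rad/s) and not (velocity of joint lid below -0.1 rad/s)), for 0.4 s.
2. the padlock lies in the open box, let go (value of joint lid above 1 rad and value of joint knee below -0.03 rad and z of padlock in the frame of box below 0.06 m and x of padlock in the frame of box between -0.1 and 0.1 m and y of padlock in the frame of box between -0.11 and 0.11 m and contact force between the fingers and padlock below 0.1 N and linear speed of padlock below 0.05 m/s), for 0.2 s.
At the end, for the whole second after the job is handed in: The lid is shut (within 0.03 rad) and the padlock rests inside the box, its origin within the box's walls and under 60 mm above its underside; the stay was not forced, the lid was never faster than 3.5 rad/s downward, and the other things moved less than 30 mm (value of joint lid below 0.03 rad and z of padlock in the frame of box below 0.06 m and x of padlock in the frame of box between -0.1 and 0.1 m and y of padlock in the frame of box between -0.11 and 0.11 m and linear speed of padlock below 0.05 m/s and height (world z) of padlock above 0 m); the robot touches nothing.
It fails at once if the stay is forced: more than 80 N between the stay's lower link and its catch (folding it while it is locked, or pulling it hard against the end of its slot) (contact force between catch and anything else above 80 N).
It fails at once if the lid falls shut (faster than 3.5 rad/s) (velocity of joint lid below -3.5 rad/s).
It fails at once if the padlock is dropped (moves at more than 0.9 m/s out of the fingers) (linear speed of padlock above 0.9 m/s and contact force between the fingers and padlock below 0.1 N).
It fails at once if a bystander is moved more than 30 mm or tipped (distance of any of pin_board, oil_jar, screwdriver from where it was at the start of the episode above 0.03 m or angle between oil_jar's own z axis and vertical above 0.5 rad).
It also fails if it takes over 72 s, if anything falls off the work surface, if the arm or the gripper's body presses on something with over 40 N, if the wrist force passes 120 N, or if a joint passes its speed limit or range.

## Working session

There is one attempt and no reset: what is moved stays moved. The work goes in short steps, Python scripts to look and compute and a shell command to move; the robot and the scene stay as the last step left them, time stands still between calls to the robot, and variables do not carry over. Pictures are saved under pics/ and viewed, about 8 in all and at most 12, crops included, and the job is handed in when it is done.

```bash
ls; mkdir -p pics; python3 - <<'E'
from workcell import monitor, viewer, order, arm
import cv2
s=monitor.read_state();print(s, arm.tips_ahead)
for n in("scene","top"):
    d=viewer.get_image(n);cv2.imwrite(f"pics/{n}0.png",d["frame"][:,:,::-1])
    print({k:v for k,v in d.items() if k!="frame"})
E
```

```text
pics
{'clock': 0.0, 'q': array([ 1.14039878e+00,  3.00474480e-01,  1.52158627e+00, -1.43416958e-05,
        1.32070487e+00, -6.65866958e-02]), 'joint_vel': array([-0.00135153,  0.00268412, -0.00033714, -0.00050865, -0.00015224,
        0.00109114]), 'effort': array([ 1.56479786e-03, -5.31807089e+01, -3.52749074e+01,  7.09227752e-02,
        2.42579577e-02, -6.85188456e-05]), 'tcp_pos': array([195.69378429, 513.97171514, 404.08214692]), 'orientation': array([[ 3.55834622e-01, -4.76772455e-04, -9.34548819e-01],
       [ 9.34548206e-01, -1.07179262e-03,  3.55834936e-01],
       [-1.17129482e-03, -9.99999312e-01,  6.41859220e-05]]), 'ft_force': array([ 0.83977468, -0.27049349, -0.34637899]), 'moment': array([ 0.06478157, -0.02884101, -0.04848611]), 'grip_width': 1.0007362155015957} 199.2
{'fx': 446.5790187419957, 'fy': 446.5790187419957, 'cx': 317.39960659396377, 'cy': 242.00925189724666, 'distortion': array([-0.00180516,  0.        ,  0.        ,  0.        ,  0.        ]), 'world_to_cam': array([[-2.84802524e-01,  9.58502189e-01,  1.26915527e-02,
         1.48036240e+02],
       [ 5.75371370e-01,  1.81521405e-01, -7.97494681e-01,
        -2.76790245e+02],
       [-7.66704186e-01, -2.19826142e-01, -6.03192472e-01,
         1.56009616e+03],
       [ 0.00000000e+00,  0.00000000e+00,  0.00000000e+00,
         1.00000000e+00]])}
{'fx': 500.9866886755044, 'fy': 500.9866886755044, 'cx': 316.9712749299798, 'cy': 239.40655214283927, 'distortion': array([0.04583335, 0.        , 0.        , 0.        , 0.        ]), 'world_to_cam': array([[-6.36655952e-03, -9.99979683e-01, -3.18072770e-04,
         2.31211786e+01],
       [-9.94915831e-01,  6.36628922e-03, -1.00508508e-01,
         5.65143650e+02],
       [ 1.00508491e-01, -3.23437762e-04, -9.94936148e-01,
         1.23691541e+03],
       [ 0.00000000e+00,  0.00000000e+00,  0.00000000e+00,
         1.00000000e+00]])}
```

View pics/top0.png

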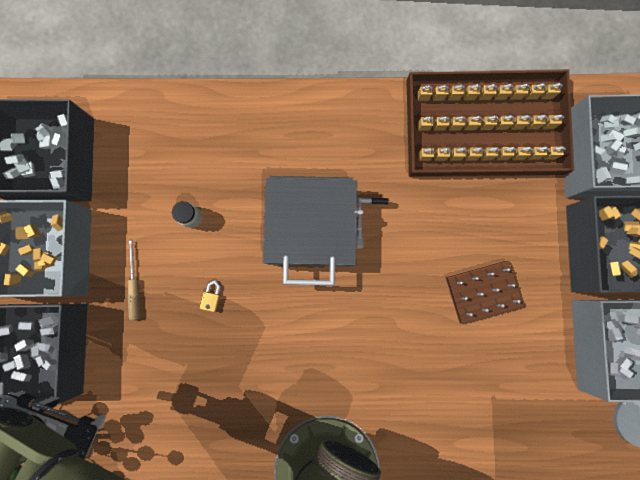

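View pics/scene0.png

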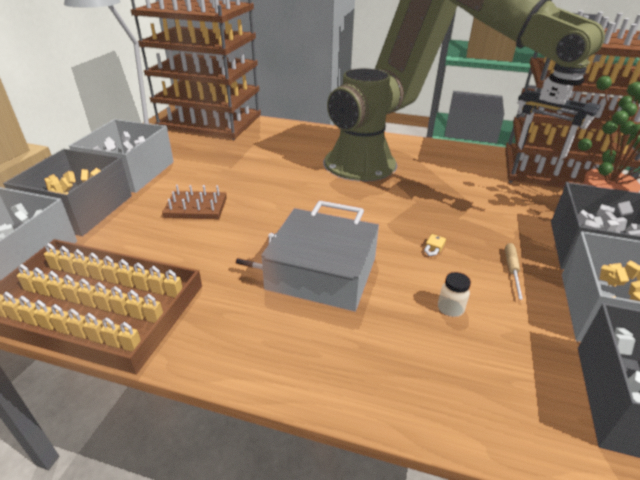

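The top view shows the shut box with lid corners at about (265,178), (356,178) and (357,265). The handle bar runs along row 282, cols 285-333, the knee grip is near (380,201), and the padlock is at (211,297) with its shackle towards +x. The scene view agrees.

```bash
cat > h.py <<'E'
import numpy as np, cv2
from workcell import monitor, viewer
def img(n,save=None,crop=None,k=4):
    d=viewer.get_image(n); f=d["frame"][:,:,::-1].copy()
    if save:
        c=f if crop is None else f[crop[1]:crop[3],crop[0]:crop[2]]
        cv2.imwrite(f"pics/{save}.png",c if crop is None else cv2.resize(c,None,fx=k,fy=k,interpolation=cv2.INTER_CUBIC))
    return d,f
def ray(d,px):
    K=np.array([[d["fx"],0,d["cx"]],[0,d["fy"],d["cy"]],[0,0,1]])
    u=cv2.undistortPoints(np.array([[px]],float),K,d["distortion"])[0,0]
    T=d["world_to_cam"];R=T[:3,:3]
    return -R.T@T[:3,3], R.T@np.array([u[0],u[1],1])
def onz(d,px,z):
    o,v=ray(d,px); return o+v*(z-o[2])/v[2]
def st():
    s=monitor.read_state(); R=s["orientation"]; p=s["tcp_pos"]
    g=p+180*R[:,1]
    print("t %.2f"%s["clock"],"grasp",g.round(1),"yaw %.1f"%np.degrees(np.arctan2(R[1,0],R[0,0])),"y",R[:,1].round(3),"F",s["ft_force"].round(1),"w %.1f"%(94*s["grip_width"]))
    return g,R
def to(target,g=None,R=None):
    if g is None: g,R=st()
    d=R.T@(np.array(target)-g); print("delta_pos tool units",(d/25).round(2)); return d/25
E
python3 - <<'E'
from h import *
d,f=img("top","c1",(170,160,400,320),3)
hsv=cv2.cvtColor(f,cv2.COLOR_BGR2HSV)
# lid: low saturation grey
m=((hsv[...,1]<70)&(hsv[...,2]>55)&(hsv[...,2]<120)).astype(np.uint8)
m[:170]=0;m[300:]=0;m[:,:255]=0;m[:,366:]=0
m=cv2.morphologyEx(m,cv2.MORPH_OPEN,np.ones((7,7)))
c=max(cv2.findContours(m,0,2)[0],key=cv2.contourArea);b=cv2.boxPoints(cv2.minAreaRect(c));print("lid px",b)
for p in b: print(onz(d,p,104).round(1))
for z,lo,hi,name in((103,(280,276,340,290),None,"bar"),):
    x0,y0,x1,y1=lo
    mm=(hsv[y0:y1,x0:x1,1]<50)&(hsv[y0:y1,x0:x1,2]>150)
    ys,xs=np.nonzero(mm);print("bar",xs.min()+x0,xs.max()+x0,ys.mean()+y0,len(xs)); print(np.polyfit(xs,ys,1)); print(onz(d,(xs.mean()+x0,ys.mean()+y0),103))
m=((hsv[...,0]>15)&(hsv[...,0]<32)&(hsv[...,1]>110)&(hsv[...,2]>150)).astype(np.uint8)
m[:275]=0;m[320:]=0;m[:,:190]=0;m[:,235:]=0
c=max(cv2.findContours(m,0,2)[0],key=cv2.contourArea);r=cv2.minAreaRect(c);print("lock",r,cv2.boxPoints(r));print(onz(d,r[0],18))
for p in cv2.boxPoints(r): print(onz(d,p,22).round(1))
st()
E
```

```text
lid px [[262.59372 263.87714]
 [264.6061  175.33195]
 [363.57773 177.5813 ]
 [361.56534 266.12646]]
[500.4 148.3 104. ]
[713.2 144.4 104. ]
[706.2 -93.3 104. ]
[493.6 -85.3 104. ]
bar 283 333 281.3984375 256
[0.0146488  4.98357885]
[458.46563447  40.54831368 103.        ]
lock ((208.55885314941406, 301.7647399902344), (15.522278785705566, 18.19017219543457), 14.03624439239502) [[198.82356 308.7059 ]
 [203.23534 291.05887]
 [218.29414 294.82358]
 [213.88237 312.4706 ]]
[410.87041375 292.43944863  18.        ]
[394.  315.5  22. ]
[437.7 305.3  22. ]
[428.  267.6  22. ]
[384.4 277.9  22. ]
t 0.15 grasp [195.6 513.8 224.2] yaw 69.2 y [-0.    -0.001 -1.   ] F [-0.7 -0.1 -0.2] w 94.1
```

View pics/c1.png

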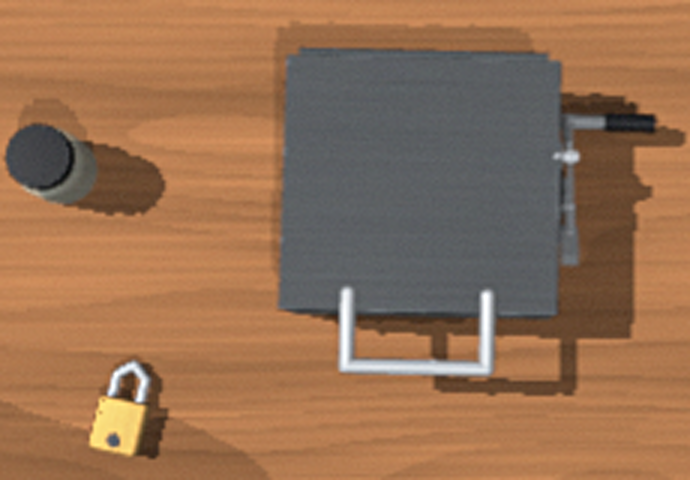

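The crop shows the lid square to the view, turned about -1.7° in yaw. The bar centre is near crop (417,367), world about (457,40,103). The padlock is at about (411,292) with yaw about -11°. I'll go to the handle first.

```bash
python3 -m creep '{"turn":[[0,1,0],[0,1,0],[0,1,0],[0,1,0],[0,1,0],[0,1,0],[0,1,0],[0,0.1,0],[0,0,0],[0,0,0],[0,0,0],[0,0,0],[0,0,0],[0,0,0],[0,0,0],[0,0,0],[0,0,0],[0,0,0],[0,0,0],[0,0,0]],"delta_pos":[[0,0,0],[0,0,0],[0,0,0],[0,0,0],[0,0,0],[0,0,0],[0,0,0],[0,0,0],[0.8,0,-1],[0.8,0,-1],[0.8,0,-1],[0.8,0,-1],[0.8,0,-1],[0.8,0,-1],[0.8,0,-1],[0.8,0,-1],[0.8,0,-1],[0.8,0,-1],[0.8,0,-1],[0.8,0,-1]],"jaw":[0.2,0.2,0.2,0.2,0.2,0.2,0.2,0.2,0.2,0.2,0.2,0.2,0.2,0.2,0.2,0.2,0.2,0.2,0.2,0.2]}'
python3 - <<'E'
from h import *
g,R=st(); to((456.5,40.5,150),g,R)
E
```

```text
clock: 2.65
tcp_pos: [426.4, 205.5, 404.7]
orientation: [[1.0, 0.0, 0.028], [-0.028, 0.0, 1.0], [0.0, -1.0, 0.0]]
ft_force: [-0.7, -0.7, -0.1]
grip_width: 0.403
t 2.65 grasp [426.4 205.5 224.7] yaw -1.6 y [ 0.  0. -1.] F [-0.7 -0.7 -0.1] w 37.9
delta_pos tool units [ 1.39  2.99 -6.56]
```

```bash
python3 -m creep '{"turn":[[0,0,0],[0,0,0],[0,0,0],[0,0,0],[0,0,0],[0,0,0],[0,0,0],[0,0,0]],"delta_pos":[[0.2,0,-1],[0.2,0,-1],[0.2,0.5,-1],[0.2,0.5,-1],[0.2,0.5,-1],[0.2,0.5,-1],[0.2,0.5,-0.56],[0,0.5,0]],"jaw":[0.2,0.2,0.2,0.2,0.2,0.2,0.2,0.2]}'
python3 - <<'E'
from h import *
g,R=st(); to((456.5,40.5,103),g,R)
img("top","c2",(230,180,390,300),5)
E
```

```text
clock: 3.65
tcp_pos: [455.8, 41.0, 329.0]
orientation: [[0.999, 0.0, 0.032], [-0.032, 0.0, 0.999], [0.0, -1.0, 0.0]]
ft_force: [0.1, -0.5, 0.4]
grip_width: 0.398
t 3.65 grasp [455.8  41.  149. ] yaw -1.8 y [ 0.  0. -1.] F [ 0.1 -0.5  0.4] w 37.4
delta_pos tool units [ 0.03  1.84 -0.02]
```

View pics/c2.png

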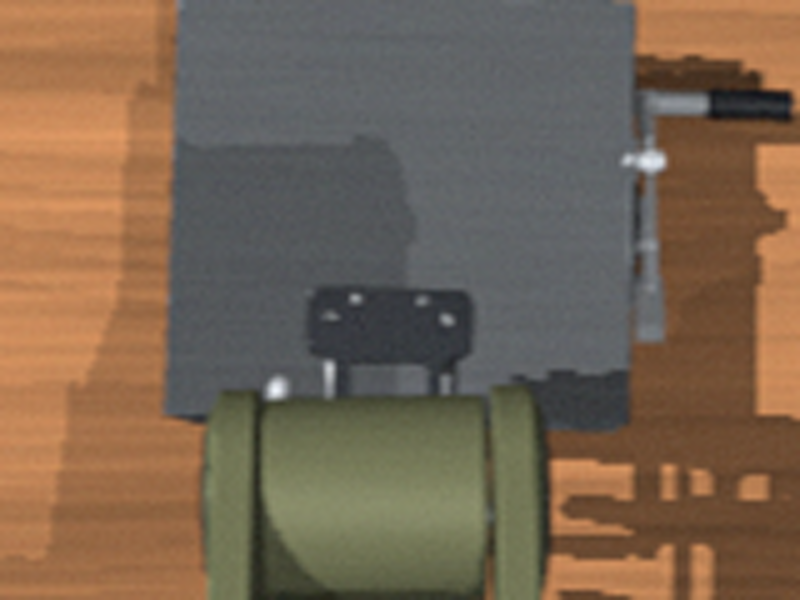

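The wrist hides the bar from above, so I'll go down gently and feel for it.

```bash
python3 -m creep '{"turn":[[0,0,0],[0,0,0],[0,0,0],[0,0,0],[0,0,0]],"delta_pos":[[0,0.4,0],[0,0.4,0],[0,0.4,0],[0,0.4,0],[0,0.24,0]],"jaw":[0.2,0.2,0.2,0.2,0.2]}' 15
python3 -m creep '{"turn":[[0,0,0],[0,0,0],[0,0,0],[0,0,0],[0,0,0]],"delta_pos":[[0,0,0],[0,0,0],[0,0,0],[0,0,0],[0,0,0]],"jaw":[1,1,1,1,1]}' 15
```

```text
clock: 4.32
tcp_pos: [455.6, 41.4, 282.9]
orientation: [[0.999, -0.001, 0.032], [-0.032, -0.0, 0.999], [-0.001, -1.0, -0.0]]
ft_force: [-0.3, 0.0, 0.5]
grip_width: 0.4
clock: 4.95
tcp_pos: [455.7, 41.4, 283.9]
orientation: [[0.999, 0.001, 0.032], [-0.032, -0.0, 0.999], [0.001, -1.0, -0.0]]
ft_force: [2.3, -0.5, 2.6]
grip_width: 0.122
```

The bar is held at 11.5 mm opening. Next I'll work out the arc rows.

```bash
cat >> h.py <<'E'
from scipy.spatial.transform import Rotation as Ro
def rows(grasps,tilts_deg,R0,g0):
    """grasp points (world) and turn about tool z per row -> delta_pos rows in tool units"""
    R=R0.copy(); p=g0-180*R[:,1]; out=[]; 
    for g,t in zip(grasps,tilts_deg):
        R2=R@Ro.from_rotvec([0,0,np.radians(t)]).as_matrix()
        p2=np.array(g)-180*R2[:,1]
        d=(R.T@(p2-p)/25).round(2); p=p+R@d*25; R=R2; out.append(d.tolist())
    print(str(out).replace(" ","")); return out
E
python3 - <<'E'
from h import *
g,R=st(); yaw=np.radians(-1.8); bx=np.array([np.cos(yaw),np.sin(yaw),0]); 
H=np.array([456.3,41.2,103])+bx*245; H[2]=100; print(H)
th=np.arange(1,19)*0.075
rows([H-bx*245*np.cos(t+.012)+np.array([0,0,245*np.sin(t+.012)]) for t in th],[-2]*18,R,g)
E
```

```text
t 4.95 grasp [455.9  41.4 103.9] yaw -1.8 y [ 0.001 -0.    -1.   ] F [ 2.3 -0.5  2.6] w 11.5
[701.17910729  33.50436403 100.        ]
[[-0.2,-0.69,-0.01],[-0.13,-0.72,0.0],[-0.06,-0.71,0.0],[0.02,-0.67,0.0],[0.1,-0.65,0.0],[0.16,-0.6,0.0],[0.23,-0.55,0.01],[0.29,-0.5,-0.0],[0.33,-0.43,-0.0],[0.39,-0.37,-0.0],[0.42,-0.3,-0.0],[0.44,-0.22,-0.0],[0.47,-0.14,-0.0],[0.48,-0.07,-0.0],[0.49,0.02,-0.0],[0.47,0.1,-0.0],[0.47,0.18,-0.0],[0.44,0.25,-0.0]]
```

```bash
python3 -m creep '{"turn":[[0,0,-0.2],[0,0,-0.2],[0,0,-0.2],[0,0,-0.2],[0,0,-0.2],[0,0,-0.2],[0,0,-0.2],[0,0,-0.2]],"delta_pos":[[-0.2,-0.69,0],[-0.13,-0.72,0],[-0.06,-0.71,0],[0.02,-0.67,0],[0.1,-0.65,0],[0.16,-0.6,0],[0.23,-0.55,0],[0.29,-0.5,0]],"jaw":[1,1,1,1,1,1,1,1]}' 15
python3 -m creep '{"turn":[[0,0,-0.2],[0,0,-0.2],[0,0,-0.2],[0,0,-0.2],[0,0,-0.2],[0,0,-0.2],[0,0,-0.2],[0,0,-0.2]],"delta_pos":[[0.33,-0.43,0],[0.39,-0.37,0],[0.42,-0.3,0],[0.44,-0.22,0],[0.47,-0.14,0],[0.48,-0.07,0],[0.49,0.02,0],[0.47,0.1,0]],"jaw":[1,1,1,1,1,1,1,1]}' 15
python3 - <<'E'
from h import *
g,R=st(); H=np.array([701.2,33.5,100]); v=g-H; print("r",np.hypot(v[0],v[2]),"th",np.arctan2(v[2],-v[0]))
img("scene","s1",(200,80,460,340),3)
yaw=np.radians(-1.8); bx=np.array([np.cos(yaw),np.sin(yaw),0]);H[1]=g[1]-bx[1]*(g-H)[0]*0 
H=g+bx*245*np.cos(1.212); H[2]=100
rows([H-bx*245*np.cos(t+.012)+np.array([0,0,245*np.sin(t+.012)]) for t in np.arange(1,13)*0.03+1.2],[-.5]*12,R,g)
E
```

```text
clock: 5.95
tcp_pos: [449.6, 41.7, 414.1]
orientation: [[0.962, 0.27, 0.032], [-0.031, -0.009, 0.999], [0.27, -0.963, -0.0]]
ft_force: [-16.7, 0.0, 8.9]
grip_width: 0.119
clock: 6.95
tcp_pos: [520.5, 39.2, 481.7]
orientation: [[0.846, 0.531, 0.032], [-0.027, -0.017, 0.999], [0.532, -0.847, -0.0]]
ft_force: [-2.4, -0.3, 0.2]
grip_width: 0.123
t 6.95 grasp [616.2  36.1 329.3] yaw -1.8 y [ 0.531 -0.017 -0.847] F [-2.4 -0.3  0.2] w 11.5
r 244.55207889144904 th 1.2157966440745802
[[0.23,0.06,0.0],[0.22,0.07,0.0],[0.22,0.09,0.0],[0.21,0.1,0.0],[0.21,0.1,0.0],[0.21,0.12,0.0],[0.2,0.13,0.0],[0.2,0.14,0.0],[0.19,0.15,0.0],[0.18,0.15,0.0],[0.18,0.17,0.0],[0.18,0.18,0.0]]
```

View pics/s1.png

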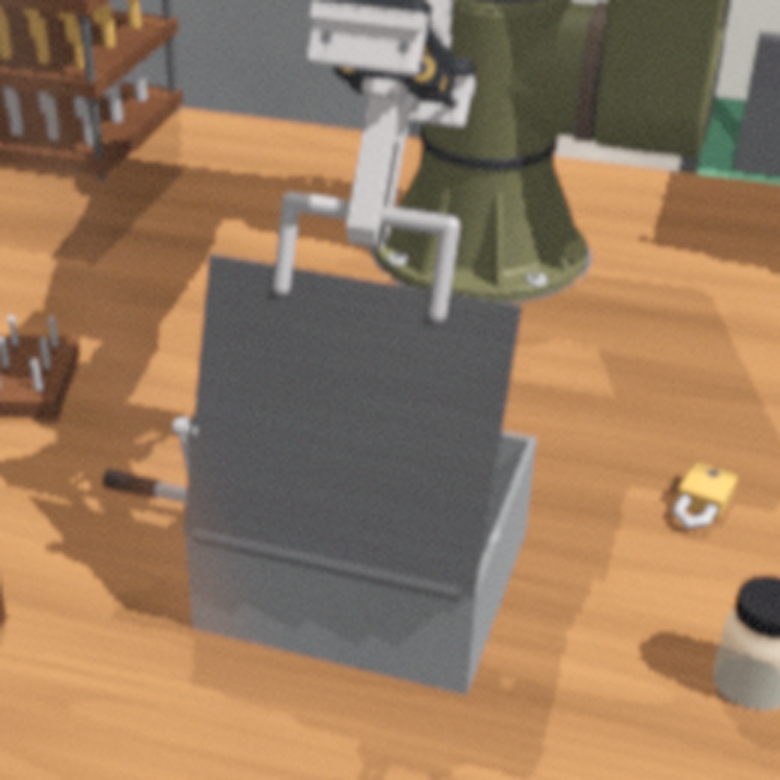

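The lid is up at about 1.2 rad with the handle in the fingers and the stay still bent (knee at crop (130,482)). I'll go on in small steps and watch the force.

```bash
python3 -m creep '{"turn":[[0,0,-0.05],[0,0,-0.05],[0,0,-0.05],[0,0,-0.05]],"delta_pos":[[0.23,0.06,0],[0.22,0.07,0],[0.22,0.09,0],[0.21,0.1,0]],"jaw":[1,1,1,1]}' 15
python3 -m creep '{"turn":[[0,0,-0.05],[0,0,-0.05],[0,0,0]],"delta_pos":[[0.21,0.1,0],[0.21,0.12,0],[0,0,0]],"jaw":[1,1,1]}' 15
python3 -m creep '{"turn":[[0,0,-0.05],[0,0,0]],"delta_pos":[[0.2,0.13,0],[0,0,0]],"jaw":[1,1]}' 15
python3 - <<'E'
from h import *
g,R=st(); H=np.array([701.2,33.5,100]); v=g-H; print("r",np.hypot(v[0],v[2]),"th",np.arctan2(v[2],-v[0]))
E
```

```text
clock: 7.5
tcp_pos: [542.9, 38.6, 486.8]
orientation: [[0.828, 0.559, 0.032], [-0.027, -0.018, 0.999], [0.56, -0.829, -0.0]]
ft_force: [-0.9, -1.0, 1.3]
grip_width: 0.124
clock: 7.88
tcp_pos: [554.6, 38.2, 488.2]
orientation: [[0.818, 0.574, 0.032], [-0.026, -0.018, 0.999], [0.574, -0.819, 0.0]]
ft_force: [-0.3, -1.5, 1.0]
grip_width: 0.125
clock: 8.12
tcp_pos: [560.5, 38.0, 488.4]
orientation: [[0.813, 0.581, 0.032], [-0.026, -0.019, 0.999], [0.581, -0.814, 0.0]]
ft_force: [0.3, -1.3, 1.0]
grip_width: 0.124
t 8.12 grasp [665.1  34.6 342. ] yaw -1.8 y [ 0.581 -0.019 -0.814] F [ 0.3 -1.3  1. ] w 11.7
r 244.65770603870016 th 1.422772515878166
```

```bash
for i in 1 2; do :; done; python3 -m creep '{"turn":[[0,0,0],[0,0,0]],"delta_pos":[[0.12,0.13,0],[0,0,0]],"jaw":[1,1]}' 15 | grep -E "tcp|ft"
python3 -m creep '{"turn":[[0,0,0],[0,0,0]],"delta_pos":[[0.12,0.13,0],[0,0,0]],"jaw":[1,1]}' 15| grep -E "tcp|ft"
python3 - <<'E'
from h import *
g,R=st(); H=np.array([701.2,33.5,100]); v=g-H; print("r",np.hypot(v[0],v[2]),"th",np.arctan2(v[2],-v[0]))
E
```

```text
tcp_pos: [564.7, 37.9, 488.6]
ft_force: [-1.5, -0.3, 6.4]
tcp_pos: [569.0, 37.7, 488.8]
ft_force: [-1.4, -0.4, 11.1]
t 8.62 grasp [674.3  34.4 342.8] yaw -1.8 y [ 0.585 -0.019 -0.811] F [-1.4 -0.4 11.1] w 11.1
r 244.27166807354632 th 1.460498745297272
```

```bash
python3 -m creep '{"turn":[[0,0,0],[0,0,0]],"delta_pos":[[0.17,0.06,0],[0,0,0]],"jaw":[1,1]}' 15 | grep -E "tcp|ft"
python3 -m creep '{"turn":[[0,0,0],[0,0,0]],"delta_pos":[[0.08,0.05,0],[0,0,0]],"jaw":[1,1]}' 15| grep -E "tcp|ft"
python3 - <<'E'
from h import *
g,R=st(); H=np.array([701.2,33.5,100]); v=g-H; print("r",np.hypot(v[0],v[2]),"th",np.arctan2(v[2],-v[0]))
img("scene","s2",(200,120,400,320),3)
E
```

```text
tcp_pos: [573.4, 37.6, 489.4]
ft_force: [-1.9, -2.0, 8.4]
tcp_pos: [575.7, 37.5, 489.5]
ft_force: [-1.9, -0.6, 7.8]
t 9.12 grasp [680.7  34.2 343.4] yaw -1.8 y [ 0.584 -0.019 -0.812] F [-1.9 -0.6  7.8] w 11.4
r 244.2460991141972 th 1.4867101030464007
```

View pics/s2.png

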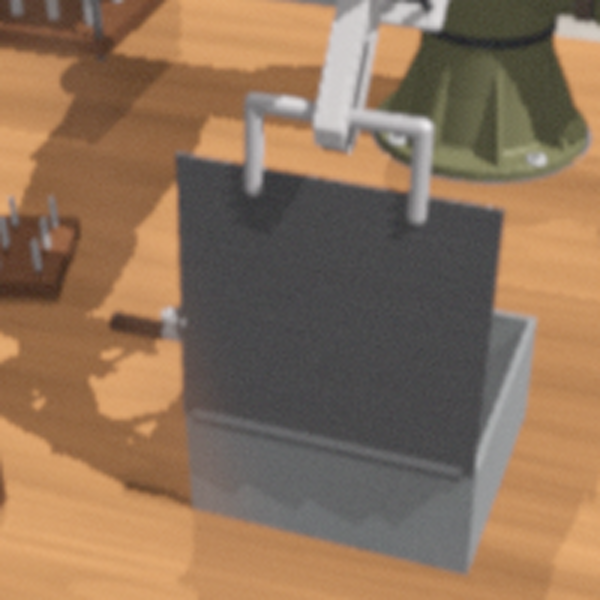

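The view shows the lid nearly upright and the knee grip raised, centred at about crop (135,325), full frame (245,228). I'll cast that onto the grip's plane to read the fold.

```bash
cat >> h.py <<'E'
yaw=np.radians(-1.8); bx=np.array([np.cos(yaw),np.sin(yaw),0]); by=np.array([-bx[1],bx[0],0]); H=np.array([701.2,33.5,100])
def onplane(d,px,lat):
    o,v=ray(d,px); P=o+v*(((H+lat*by-o)@by)/(v@by)); w=P-H; return P,np.array([w@bx,w[2]])
E
python3 - <<'E'
from h import *
d,f=img("scene")
c=f[205:250,225:265]; 
P,k=onplane(d,(245,228.3),-172); print("grip rel hinge (x,z)",k)
for px in((238.7,227),(254,229)):print(onplane(d,px,-172)[1])
th=1.475; U=75*np.array([-np.cos(th),np.sin(th)])
for s in(0,6,9,12):
    Pn=np.array([-110,-50])+s*np.array([.588,.809]); D=np.linalg.norm(U-Pn); print(s,D, "mid",(U+Pn)/2,"fold",2*np.arccos(min(1,D/150)))
    # knee positions
    m=(U+Pn)/2;h=np.sqrt(max(0,75**2-D*D/4));n=np.array([U[1]-Pn[1],-(U[0]-Pn[0])])/D;print("  K",m+h*n)
E
```

```text
grip rel hinge (x,z) [-50.66431188  26.4825752 ]
[-23.17921254  48.39038909]
[-93.92559965  -4.52506969]
0 161.59328534512002 mid [-58.5868703   12.32806399] fold 0.0
  K [-58.5868703   12.32806399]
6 155.60428718948174 mid [-56.8228703   14.75506399] fold 0.0
  K [-56.8228703   14.75506399]
9 152.61013212858893 mid [-55.9408703   15.96856399] fold 0.0
  K [-55.9408703   15.96856399]
12 149.61622477145997 mid [-55.0588703   17.18206399] fold 0.14309698129308832
  K [-50.93965636  13.75009695]
```

```bash
for i in 1 2 3 ; do :; done
python3 -m creep '{"turn":[[0,0,0],[0,0,0]],"delta_pos":[[0.1,0.04,0],[0,0,0]],"jaw":[1,1]}' 15 | grep -E "tcp|ft"
python3 -m creep '{"turn":[[0,0,0],[0,0,0]],"delta_pos":[[0.1,0.04,0],[0,0,0]],"jaw":[1,1]}' 15| grep -E "tcp|ft"
python3 - <<'E'
from h import *
g,R=st(); v=g-H; print("r",np.hypot(v[0],v[2]),"th",np.arctan2(v[2],-v[0]))
d,f=img("top","t2",(300,150,420,240),6)
E
```

```text
tcp_pos: [578.3, 37.5, 489.8]
ft_force: [-2.1, -0.8, 5.7]
tcp_pos: [580.9, 37.4, 490.0]
ft_force: [-1.5, -1.1, 6.4]
t 9.72 grasp [685.7  34.  343.7] yaw -1.8 y [ 0.582 -0.019 -0.813] F [-1.5 -1.1  6.4] w 10.8
r 244.1774691701828 th 1.5072856271677042
```

View pics/t2.png

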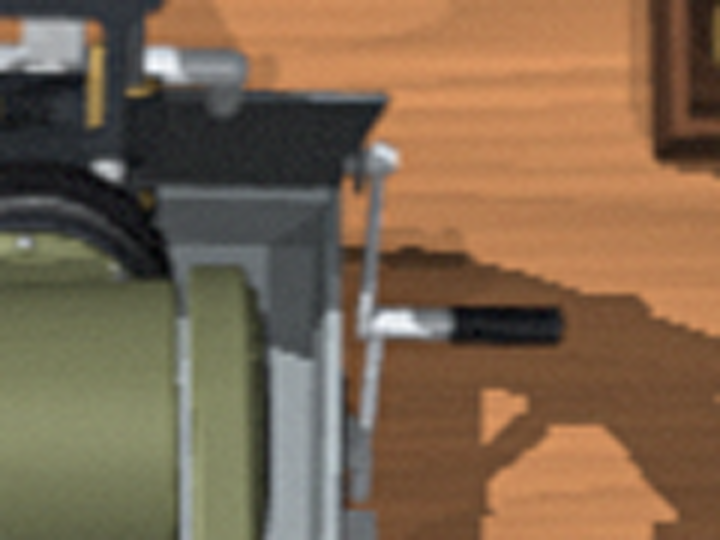

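Top crop: grip at (507,326), full frame (384.5,204.3). The upper pivot is at (363.3,176.3) and the stay looks nearly straight.

```bash
python3 - <<'E'
from h import *
d,f=img("top")
for px,z in(((384.5,204.3),117),((384.5,204.3),113),((363.3,176.3),174.8),((360.8,221.7),60)):
    w=onz(d,px,z)-H; print(px,z,w@bx,w@by)
E
python3 -m creep '{"turn":[[0,0,0],[0,0,0]],"delta_pos":[[0.1,0.04,0],[0,0,0]],"jaw":[1,1]}' 15 | grep -E "tcp|ft"
python3 -m creep '{"turn":[[0,0,0],[0,0,0]],"delta_pos":[[0.1,0.04,0],[0,0,0]],"jaw":[1,1]}' 15| grep -E "tcp|ft"
```

```text
(384.5, 204.3) 117 -57.033364164789724 -175.88839800806775
(384.5, 204.3) 113 -56.331031371784206 -176.41487004440017
(363.3, 176.3) 174.8 -4.372687285469248 -119.67347023899158
(360.8, 221.7) 60 -91.93946956326013 -125.47373561432971
tcp_pos: [583.6, 37.3, 490.3]
ft_force: [-0.5, 0.1, 6.2]
tcp_pos: [586.2, 37.2, 490.5]
ft_force: [-1.6, -0.1, 4.6]
```

The knee lies slightly to the robot's side of straight, so it has probably snapped. I'll lower the lid and feel for the seat.

```bash
python3 - <<'E'
from h import *
g,R=st(); v=g-H; r=np.hypot(v[0],v[2]); t0=np.arctan2(v[2],-v[0]); print(r,t0)
r=np.linspace(r,244.8,16)[1:]
rows([g*[0,1,0]+(H-bx*q*np.cos(t)+np.array([0,0,q*np.sin(t)]))*[1,0,1] for q,t in zip(r,t0-np.arange(1,16)*0.02)],[0]*15,R,g)
E
```

```text
t 10.32 grasp [690.7  33.9 343.9] yaw -1.8 y [ 0.58  -0.019 -0.814] F [-1.6 -0.1  4.6] w 11.6
244.15095676167246 1.5278843869099608
[[-0.16,-0.11,-0.01],[-0.17,-0.1,-0.0],[-0.17,-0.1,-0.01],[-0.17,-0.09,-0.01],[-0.17,-0.1,-0.0],[-0.17,-0.09,-0.01],[-0.18,-0.08,-0.0],[-0.18,-0.09,-0.01],[-0.17,-0.07,-0.01],[-0.18,-0.08,-0.0],[-0.19,-0.07,-0.01],[-0.18,-0.07,-0.0],[-0.18,-0.06,-0.01],[-0.19,-0.06,-0.01],[-0.19,-0.06,-0.0]]
```

```bash
python3 -m creep '{"turn":[[0,0,0],[0,0,0],[0,0,0],[0,0,0],[0,0,0],[0,0,0],[0,0,0]],"delta_pos":[[-0.16,-0.11,0],[-0.17,-0.1,0],[-0.17,-0.1,0],[-0.17,-0.09,0],[-0.17,-0.1,0],[-0.17,-0.09,0],[0,0,0]],"jaw":[1,1,1,1,1,1,1]}' 15 | grep -E "tcp|ft"
python3 -m creep '{"turn":[[0,0,0],[0,0,0]],"delta_pos":[[-0.18,-0.08,0],[-0.18,-0.08,0]],"jaw":[1,1]}' 15 | grep -E "tcp|ft"
python3 -m creep '{"turn":[[0,0,0],[0,0,0]],"delta_pos":[[-0.17,-0.08,0],[0,0,0]],"jaw":[1,1]}' 15 | grep -E "tcp|ft"
python3 -m creep '{"turn":[[0,0,0],[0,0,0]],"delta_pos":[[-0.18,-0.08,0],[0,0,0]],"jaw":[1,1]}' 15 | grep -E "tcp|ft"
```

```text
tcp_pos: [556.7, 38.2, 487.6]
ft_force: [-0.4, 0.7, 0.2]
tcp_pos: [547.0, 38.5, 485.9]
ft_force: [-0.9, 0.7, 1.9]
tcp_pos: [542.4, 38.6, 485.0]
ft_force: [-0.5, -0.3, 0.7]
tcp_pos: [537.6, 38.8, 483.9]
ft_force: [0.2, 1.0, -0.9]
```

```bash

python3 -m creep '{"turn":[[0,0,0],[0,0,0]],"delta_pos":[[-0.18,-0.07,0],[0,0,0]],"jaw":[1,1]}' 15 | grep -E "tcp|ft"
python3 -m creep '{"turn":[[0,0,0],[0,0,0]],"delta_pos":[[-0.18,-0.06,0],[0,0,0]],"jaw":[1,1]}' 15 | grep -E "tcp|ft"
python3 - <<'E'
from h import *
g,R=st(); v=g-H; print("r",np.hypot(v[0],v[2]),"th",np.arctan2(v[2],-v[0]))
E
```

```text
tcp_pos: [533.1, 38.9, 482.8]
ft_force: [6.4, 0.7, -1.3]
tcp_pos: [529.0, 39.0, 481.8]
ft_force: [17.6, 1.7, -2.5]
t 12.45 grasp [634.   35.7 335.6] yaw -1.9 y [ 0.583 -0.019 -0.812] F [17.6  1.7 -2.5] w 11.4
r 244.99072232962436 th 1.2931362483192277
```

The stay is locked: resistance rises at lid angle about 1.29. I'll back off, open the fingers and withdraw.

```bash

python3 -m creep '{"turn":[[0,0,0],[0,0,0]],"delta_pos":[[0.25,0.08,0],[0,0,0]],"jaw":[1,1]}' 15 | grep -E "tcp|ft"
python3 -m creep '{"turn":[[0,0,0],[0,0,0],[0,0,0],[0,0,0]],"delta_pos":[[0,0,0],[0,0,0],[0,0,0],[0,0,0]],"jaw":[0.7,0.5,0.3,0.2]}' 15 | grep -E "tcp|ft|grip"
python3 -m creep '{"turn":[[0,0,0],[0,0,0],[0,0,0],[0,0,0],[0,0,0],[0,0,0],[0,0,0]],"delta_pos":[[0,-0.3,0],[0,-0.6,0],[0,-1,0],[0,-1,0],[0,-1,0],[0,-1,0],[0,0,0]],"jaw":[0.2,0.2,0.2,0.2,0.2,0.2,0.2]}' 15 
python3 - <<'E'
from h import *
g,R=st()
d,f=img("top","t3",(180,160,420,320),3)
E
```

```text
tcp_pos: [534.9, 38.9, 483.4]
ft_force: [-0.5, 0.7, 0.5]
tcp_pos: [534.8, 38.8, 483.5]
ft_force: [-0.8, -0.3, 0.1]
grip_width: 0.393
clock: 14.08
tcp_pos: [462.5, 41.2, 585.5]
orientation: [[0.811, 0.584, 0.032], [-0.026, -0.019, 0.999], [0.584, -0.812, 0.0]]
ft_force: [0.9, 0.1, -0.1]
grip_width: 0.401
t 14.07 grasp [567.6  37.8 439.4] yaw -1.8 y [ 0.584 -0.019 -0.812] F [ 0.9  0.1 -0.1] w 37.7
```

View pics/t3.png

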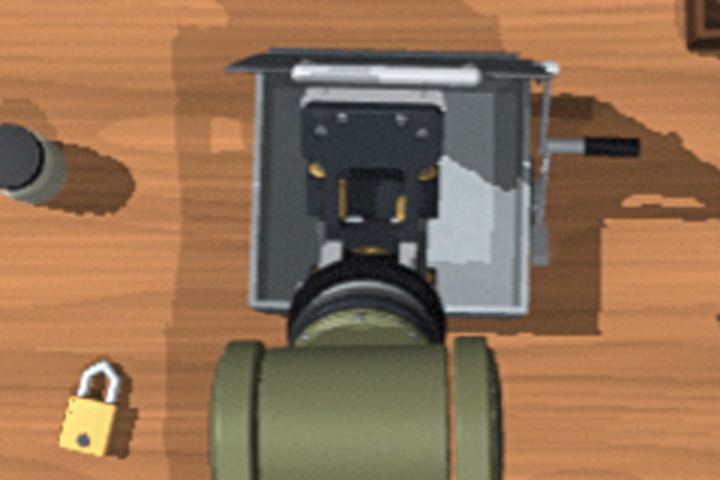

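The lid stands open on its stay with the hand off it, and the grip is at crop (611,147). The padlock is untouched, so I'll go there next.

```bash

python3 -m creep '{"turn":[[0,0,0.9],[0,0,0.9],[0,0,0.9],[0,0,0.87],[0,-1,0],[0,-1,0],[0,-1,0],[0,-1,0],[0,-1,0],[0,-1,0],[0,-1,0],[0,-1,0],[0,0,0],[0,0,0],[0,0,0],[0,0,0],[0,0,0],[0,0,0],[0,0,0],[0,0,0]],"delta_pos":[[0,0,0],[0,0,0],[0,0,0],[0,0,0],[0,0,0],[0,0,0],[0,0,0],[0,0,0],[0,0,0],[0,0,0],[0,0,0],[0,0,0],[1,1,0.5],[1,1,0.5],[1,1,0.5],[1,1,0.5],[1,1,0.5],[1,1,0.5],[1,1,0.5],[1,1,0.5]],"jaw":[-0.5,-0.5,-0.5,-0.5,-0.5,-0.5,-0.5,-0.5,-0.5,-0.5,-0.5,-0.5,-0.5,-0.5,-0.5,-0.5,-0.5,-0.5,-0.5,-0.5]}'
python3 - <<'E'
from h import *
g,R=st(); to((411,292,23),g,R)
d,f=img("top")
for z in (110,):
    w=onz(d,(383.7,209),z); print("knee grip",w,(w-H)@bx,(w-H)@by)
hsv=cv2.cvtColor(f,cv2.COLOR_BGR2HSV); m=(hsv[190:225,368:396,2]<60); ys,xs=np.nonzero(m); print("dark centroid",xs.mean()+368,ys.mean()+190,len(xs),xs.min()+368,xs.max()+368)
E
```

```text
clock: 16.62
tcp_pos: [406.0, 258.2, 381.6]
orientation: [[0.205, -0.005, -0.979], [0.979, -0.001, 0.205], [-0.002, -1.0, 0.005]]
ft_force: [0.5, 0.2, -0.0]
grip_width: 0.749
t 16.62 grasp [405.1 258.1 201.6] yaw 78.1 y [-0.005 -0.001 -1.   ] F [ 0.5  0.2 -0. ] w 70.5
delta_pos tool units [1.38 7.14 0.02]
knee grip [ 628.59297728 -139.35768418  110.        ] -67.14160446070173 -175.05303104609962
dark centroid 383.5 208.5 108 375 392
```

```bash

python3 -m creep '{"turn":[[0,0,0],[0,0,0],[0,0,0],[0,0,0],[0,0,0],[0,0,0],[0,0,0],[0,0,0],[0,0,0],[0,0,0],[0,0,0]],"delta_pos":[[0.7,1,0],[0.68,1,0],[0,1,0],[0,1,0],[0,1,0],[0,0.8,0],[0,0.7,0],[0,0.3,0],[0,0.2,0],[0,0.1,0],[0,0,0]],"jaw":[-0.5,-0.5,-0.5,-0.5,-0.5,-0.5,-0.5,-0.5,-0.5,-0.5,-0.5]}'
python3 -m creep '{"turn":[[0,0,0],[0,0,0],[0,0,0],[0,0,0],[0,0,0]],"delta_pos":[[0,0,0],[0,0,0],[0,0,0],[0,0,0],[0,0,0]],"jaw":[1,1,1,1,1]}' 25
python3 -m creep '{"turn":[[0,0,0],[0,0,0],[0,0,0],[0,0,0],[0,0,0],[0,0,0],[0,0,0]],"delta_pos":[[0,-0.5,0],[0,-1,0],[0,-1,0],[0,-1,0],[0,-1,0],[0,-1,0],[0,0,0]],"jaw":[1,1,1,1,1,1,1]}' 25
python3 - <<'E'
from h import *
g,R=st(); T=H-bx*145-by*0; T[2]=160; print(T); to(T,g,R)
img("top","t4",(140,160,380,320),3)
E
```

```text
clock: 18.05
tcp_pos: [412.8, 291.2, 206.2]
orientation: [[0.205, -0.003, -0.979], [0.979, 0.0, 0.205], [-0.0, -1.0, 0.003]]
ft_force: [0.2, -0.9, 0.6]
grip_width: 0.75
clock: 18.68
tcp_pos: [412.7, 291.2, 206.0]
orientation: [[0.205, -0.003, -0.979], [0.979, 0.0, 0.205], [-0.001, -1.0, 0.003]]
ft_force: [-0.5, -0.7, 2.3]
grip_width: 0.424
clock: 19.55
tcp_pos: [413.2, 291.2, 345.2]
orientation: [[0.205, -0.001, -0.979], [0.979, 0.002, 0.205], [0.002, -1.0, 0.001]]
ft_force: [0.7, -0.6, -3.0]
grip_width: 0.422
t 19.55 grasp [413.1 291.6 165.2] yaw 78.2 y [-0.001  0.002 -1.   ] F [ 0.7 -0.6 -3. ] w 39.7
[556.27154875  38.05456007 160.        ]
delta_pos tool units [-8.75  0.18 -7.69]
```

View pics/t4.png

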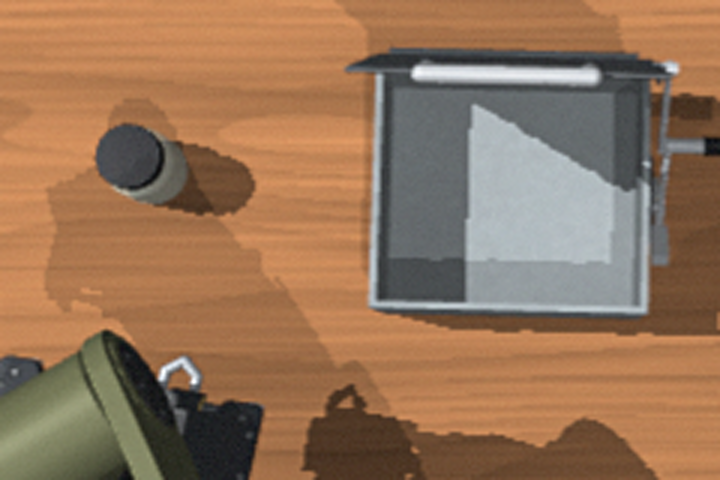

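The padlock is in the fingers (39.7 mm) and the open box is clear. I'll carry it over and lower it in.

```bash

python3 -m creep '{"turn":[[0,0,0],[0,0,0],[0,0,0],[0,0,0],[0,0,0],[0,0,0],[0,0,0],[0,0,0],[0,0,0],[0,0,0],[0,-1,0],[0,0,0]],"delta_pos":[[-0.5,0,-0.4],[-0.9,0,-0.8],[-0.95,0,-0.85],[-0.95,0,-0.85],[-0.95,0,-0.85],[-0.95,0,-0.85],[-0.95,0,-0.85],[-0.95,0,-0.85],[-0.95,0,-0.85],[-0.7,0,-0.55],[0,0,0],[0,0,0]],"jaw":[1,1,1,1,1,1,1,1,1,1,1,1]}' 25
python3 - <<'E'
from h import *
g,R=st(); T=H-bx*145; T[2]=33; to(T,g,R)
E
```

```text
clock: 21.1
tcp_pos: [556.7, 37.0, 342.2]
orientation: [[0.033, -0.005, -0.999], [0.999, 0.0, 0.033], [-0.0, -1.0, 0.005]]
ft_force: [-0.9, 0.0, -2.1]
grip_width: 0.425
t 21.10 grasp [555.8  37.1 162.2] yaw 88.1 y [-0.005  0.    -1.   ] F [-0.9  0.  -2.1] w 39.9
delta_pos tool units [ 0.04  5.17 -0.04]
```

```bash

python3 -m creep '{"turn":[[0,0,0],[0,0,0],[0,0,0],[0,0,0],[0,0,0],[0,0,0],[0,0,0],[0,0,0],[0,0,0],[0,0,0]],"delta_pos":[[0,0.7,0],[0,0.8,0],[0,0.8,0],[0,0.8,0],[0,0.7,0],[0,0.6,0],[0,0.4,0],[0,0.2,0],[0,0.1,0],[0,0,0]],"jaw":[1,1,1,1,1,1,1,1,1,1]}' 25
python3 -m creep '{"turn":[[0,0,0],[0,0,0]],"delta_pos":[[0,0.07,0],[0,0,0]],"jaw":[1,1]}' 25
```

```text
clock: 22.35
tcp_pos: [556.3, 37.6, 215.6]
orientation: [[0.032, -0.003, -0.999], [0.999, 0.0, 0.032], [-0.0, -1.0, 0.003]]
ft_force: [-0.3, -0.6, -2.8]
grip_width: 0.422
clock: 22.6
tcp_pos: [556.3, 37.6, 213.7]
orientation: [[0.032, -0.003, -0.999], [0.999, 0.0, 0.032], [-0.0, -1.0, 0.003]]
ft_force: [0.0, -0.4, -3.2]
grip_width: 0.427
```

```bash

python3 -m creep '{"turn":[[0,0,0],[0,0,0]],"delta_pos":[[0,0.09,0],[0,0,0]],"jaw":[1,1]}' 25 | grep -E "tcp|ft"
python3 -m creep '{"turn":[[0,0,0],[0,0,0]],"delta_pos":[[0,0.04,0],[0,0,0]],"jaw":[1,1]}' 25 | grep -E "tcp|ft"
python3 -m creep '{"turn":[[0,0,0],[0,0,0],[0,0,0],[0,0,0]],"delta_pos":[[0,0,0],[0,0,0],[0,0,0],[0,0,0]],"jaw":[0,-0.3,-0.5,-0.5]}' 25 | grep -E "tcp|ft|grip"
python3 -m creep '{"turn":[[0,0,0],[0,0,0],[0,0,0],[0,0,0],[0,0,0],[0,0,0],[0,0,0],[0,0,0],[0,0,0],[0,0,0]],"delta_pos":[[0,-0.5,0],[0,-1,0],[0,-1,0],[0,-1,0],[0,-1,0],[0,-1,0],[0,-1,0.4],[0,-1,0.5],[0,-1,0.5],[0,0,0]],"jaw":[-0.5,-0.5,-0.5,-0.5,-0.5,-0.5,-0.5,-0.5,-0.5,-0.5]}'
python3 - <<'E'
from h import *
st()
E
```

```text
tcp_pos: [556.2, 37.6, 211.2]
ft_force: [0.1, -0.1, -2.5]
tcp_pos: [556.3, 37.6, 211.0]
ft_force: [-3.4, -0.3, 5.3]
tcp_pos: [556.3, 37.6, 210.4]
ft_force: [0.9, 1.0, -0.2]
grip_width: 0.745
clock: 24.85
tcp_pos: [521.5, 38.8, 425.5]
orientation: [[0.032, 0.001, -0.999], [0.999, 0.0, 0.032], [0.0, -1.0, -0.001]]
ft_force: [-0.6, 0.1, -0.3]
grip_width: 0.746
t 24.85 grasp [521.6  38.8 245.5] yaw 88.2 y [ 0.001  0.    -1.   ] F [-0.6  0.1 -0.3] w 70.1
```

The padlock is set down and released. Next is the knee grip: I'll move sideways first, then turn the tool.

```bash

python3 -m creep '{"turn":[[0,0,0],[0,0,0],[0,0,0],[0,0,0],[0,0,0],[0,0,0],[0,0,0],[0,0,0],[0,1,0],[0,1,0],[0,1,0],[0,1,0],[0,1,0],[0,1,0],[0,1,0],[0,1,0],[0,1,0],[0,0,0]],"delta_pos":[[-0.5,0,0],[-1,0,0],[-1,0,0],[-1,0,0],[-1,0,0],[-1,0,0],[-1,0,0],[-0.7,0,0],[0,0,0],[0,0,0],[0,0,0],[0,0,0],[0,0,0],[0,0,0],[0,0,0],[0,0,0],[0,0,0],[0,0,0]],"jaw":[0,0,0,0,0,0,0,0,0,0,0,0,0,0,0,0,0,0]}'
python3 - <<'E'
from h import *
g,R=st(); to((628.5,-143,160),g,R)
img("top","t5",(230,160,430,310),4)
E
```

```text
clock: 27.1
tcp_pos: [516.3, -141.5, 422.4]
orientation: [[1.0, -0.004, 0.031], [-0.031, 0.0, 1.0], [-0.004, -1.0, 0.0]]
ft_force: [-0.5, 0.1, -0.4]
grip_width: 0.498
t 27.10 grasp [ 515.5 -141.5  242.4] yaw -1.8 y [-0.004  0.    -1.   ] F [-0.5  0.1 -0.4] w 46.8
delta_pos tool units [4.53 3.27 0.08]
```

View pics/t5.png

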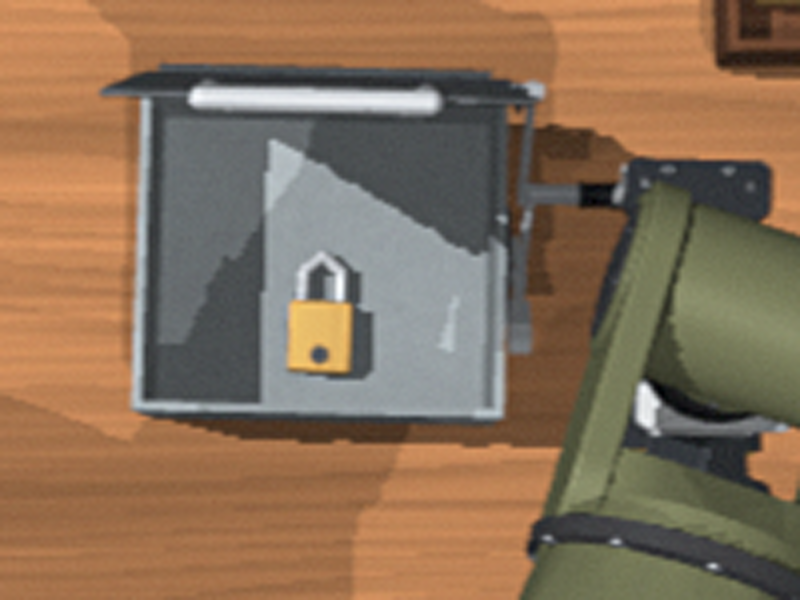

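The padlock lies inside the open box at crop (320,335). The stay still stands straight and locked. Now I'll go to the grip.

```bash

python3 -m creep '{"turn":[[0,0,0],[0,0,0],[0,0,0],[0,0,0],[0,0,0],[0,0,0],[0,0,0]],"delta_pos":[[0.5,0.3,0],[0.8,0.5,0.02],[0.9,0.6,0.02],[0.9,0.6,0.02],[0.9,0.6,0.02],[0.53,0.6,0],[0,0,0]],"jaw":[0,0,0,0,0,0,0]}'
python3 -m creep '{"turn":[[0,0,0],[0,0,0],[0,0,0],[0,0,0],[0,0,0],[0,0,0]],"delta_pos":[[0,0.4,0],[0,0.5,0],[0,0.5,0],[0,0.4,0],[0,0.2,0],[0,0,0]],"jaw":[0,0,0,0,0,0]}'
python3 - <<'E'
from h import *
g,R=st(); to((628.5,-143,110),g,R)
E
```

```text
clock: 28.02
tcp_pos: [629.9, -142.7, 340.3]
orientation: [[1.0, -0.006, 0.03], [-0.03, 0.001, 1.0], [-0.007, -1.0, 0.001]]
ft_force: [-0.5, 0.0, 0.7]
grip_width: 0.5
clock: 28.78
tcp_pos: [629.0, -142.8, 292.3]
orientation: [[0.999, -0.004, 0.032], [-0.032, 0.0, 0.999], [-0.004, -1.0, 0.0]]
ft_force: [-0.7, -0.3, -0.5]
grip_width: 0.499
t 28.77 grasp [ 628.3 -142.8  112.3] yaw -1.8 y [-0.004  0.    -1.   ] F [-0.7 -0.3 -0.5] w 46.9
delta_pos tool units [ 0.01  0.09 -0.01]
```

```bash

python3 -m creep '{"turn":[[0,0,0],[0,0,0],[0,0,0],[0,0,0],[0,0,0]],"delta_pos":[[0,0.09,0],[0,0,0],[0,0,0],[0,0,0],[0,0,0]],"jaw":[0.3,0.5,0.6,1,1]}' 6
python3 - <<'E'
from h import *
st()
E
```

```text
clock: 29.4
tcp_pos: [628.9, -142.8, 290.3]
orientation: [[0.999, -0.004, 0.032], [-0.032, 0.0, 0.999], [-0.004, -1.0, 0.0]]
ft_force: [-2.8, -0.1, 0.0]
grip_width: 0.166
t 29.40 grasp [ 628.2 -142.8  110.3] yaw -1.8 y [-0.004  0.    -1.   ] F [-2.8 -0.1  0. ] w 15.6
```

```bash

python3 -m creep '{"turn":[[0,0,0],[0,0,0],[0,0,0]],"delta_pos":[[-0.03,0,0],[0,0,0],[0,0,0]],"jaw":[1,1,1]}' 30 | grep -E "tcp|ft|gr"
python3 -m creep '{"turn":[[0,0,0],[0,0,0],[0,0,0]],"delta_pos":[[0.07,-0.1,0],[0.07,-0.1,0],[0,0,0]],"jaw":[1,1,1]}' 30 | grep -E "tcp|ft|gr"
python3 -m creep '{"turn":[[0,0,0],[0,0,0]],"delta_pos":[[0.07,-0.1,0],[0,0,0]],"jaw":[1,1]}' 30 | grep -E "tcp|ft|gr"
```

```text
tcp_pos: [628.3, -142.8, 290.6]
ft_force: [0.2, -0.0, 0.8]
grip_width: 0.157
tcp_pos: [631.9, -142.9, 294.6]
ft_force: [4.2, 0.7, -11.6]
grip_width: 0.164
tcp_pos: [633.7, -142.9, 296.7]
ft_force: [7.9, -0.3, -19.9]
grip_width: 0.164
```

The force is mostly across the stay. By the geometry the grip path leans more to the hinge (about 30° above level) as the lid rises, so I'll correct downwards.

```bash

python3 -m creep '{"turn":[[0,0,0],[0,0,0]],"delta_pos":[[0.03,0.09,0],[0,0,0]],"jaw":[1,1]}' 30 | grep -E "tcp|ft|gr"
python3 -m creep '{"turn":[[0,0,0],[0,0,0]],"delta_pos":[[0.06,-0.02,0],[0,0,0]],"jaw":[1,1]}' 30 | grep -E "tcp|ft|gr"
```

```text
tcp_pos: [634.3, -142.9, 295.6]
ft_force: [0.3, 0.6, -9.6]
grip_width: 0.163
tcp_pos: [635.9, -143.0, 296.6]
ft_force: [1.7, 1.3, -6.8]
grip_width: 0.159
```

```bash

python3 -m creep '{"turn":[[0,0,0],[0,0,0]],"delta_pos":[[0.07,-0.03,0],[0,0,0]],"jaw":[1,1]}' 30 | grep -E "tcp|ft|gr"
python3 -m creep '{"turn":[[0,0,0],[0,0,0]],"delta_pos":[[0.05,-0.02,0],[0,0,0]],"jaw":[1,1]}' 30 | grep -E "tcp|ft|gr"
```

```text
tcp_pos: [637.7, -143.1, 297.2]
ft_force: [0.2, 1.9, -4.8]
grip_width: 0.164
tcp_pos: [638.8, -143.1, 297.6]
ft_force: [-0.5, 1.9, -3.4]
grip_width: 0.161
```

```bash

python3 -m creep '{"turn":[[0,0,0],[0,0,0]],"delta_pos":[[0.06,-0.05,0],[0,0,0]],"jaw":[1,1]}' 30 | grep -E "tcp|ft|gr"
python3 -m creep '{"turn":[[0,0,0],[0,0,0]],"delta_pos":[[0.05,-0.03,0],[0,0,0]],"jaw":[1,1]}' 30 | grep -E "tcp|ft|gr"
```

```text
tcp_pos: [640.2, -143.2, 298.3]
ft_force: [-3.2, 2.1, -5.9]
grip_width: 0.164
tcp_pos: [641.2, -143.2, 298.3]
ft_force: [-7.4, 2.0, -8.4]
grip_width: 0.164
```

The pull rises at the top of the slot, so the stay is free. I'll compute the swing about the raised pin, easing down 2 mm first.

```bash
python3 - <<'E'
from h import *
g,R=st(); sl=np.array([.588,.809])
K0=np.array([0.,0.]); a=np.radians(39.5); Ptop=-75*np.array([np.sin(a),np.cos(a)])
cur=K0;out=[]
for i,ph in enumerate([39.5]+list(np.arange(42.5,55,3))+list(np.arange(58.5,103,4))):
    s=2+max(0,(ph-60)/43*4); C=Ptop-s*sl; p=np.radians(ph); K=C+75*np.array([np.sin(p),np.cos(p)])
    d=(K-cur)/25; d=np.array([round(d[0],2),round(-d[1],2)]); cur=cur+d*[25,-25]; out.append((ph,[d[0],d[1],0]))
for o in out: print(o[0],str([float(x) for x in o[1]]))
print(cur)
E
```

```text
t 31.90 grasp [ 639.9 -143.1  118.3] yaw -1.8 y [-0.007  0.001 -1.   ] F [-7.4  2.  -8.4] w 15.4
39.5 [-0.05, 0.06, 0.0]
42.5 [0.12, 0.11, 0.0]
45.5 [0.11, 0.11, 0.0]
48.5 [0.11, 0.11, 0.0]
51.5 [0.1, 0.12, 0.0]
54.5 [0.1, 0.13, 0.0]
58.5 [0.11, 0.17, 0.0]
62.5 [0.1, 0.19, 0.0]
66.5 [0.08, 0.2, 0.0]
70.5 [0.07, 0.21, 0.0]
74.5 [0.05, 0.21, 0.0]
78.5 [0.04, 0.22, 0.0]
82.5 [0.03, 0.22, 0.0]
86.5 [0.01, 0.22, 0.0]
90.5 [-0.0, 0.22, 0.0]
94.5 [-0.02, 0.22, 0.0]
98.5 [-0.03, 0.22, 0.0]
102.5 [-0.05, 0.22, 0.0]
[ 22. -79.]
```

```bash

python3 -m creep '{"turn":[[0,0,0],[0,0,0]],"delta_pos":[[-0.03,0.04,0],[0.06,0.05,0]],"jaw":[1,1]}' 30 | grep -E "tcp|ft|gr"
python3 -m creep '{"turn":[[0,0,0],[0,0,0]],"delta_pos":[[0.06,0.06,0],[0,0,0]],"jaw":[1,1]}' 30 | grep -E "tcp|ft|gr"
python3 -m creep '{"turn":[[0,0,0],[0,0,0]],"delta_pos":[[0.06,0.06,0],[0,0,0]],"jaw":[1,1]}' 30 | grep -E "tcp|ft|gr"
```

```text
tcp_pos: [642.0, -143.3, 297.1]
ft_force: [-8.5, 3.5, -2.1]
grip_width: 0.159
tcp_pos: [643.7, -143.3, 295.7]
ft_force: [-6.0, 2.2, -3.0]
grip_width: 0.163
tcp_pos: [645.2, -143.4, 294.5]
ft_force: [-7.1, 2.5, -0.3]
grip_width: 0.161
```

```bash

python3 -m creep '{"turn":[[0,0,0],[0,0,0]],"delta_pos":[[0.11,0.11,0],[0,0,0]],"jaw":[1,1]}' 30 | grep -E "tcp|ft|gr"
python3 -m creep '{"turn":[[0,0,0],[0,0,0]],"delta_pos":[[0.1,0.12,0],[0,0,0]],"jaw":[1,1]}' 30 | grep -E "tcp|ft|gr"
python3 -m creep '{"turn":[[0,0,0],[0,0,0]],"delta_pos":[[0.1,0.13,0],[0,0,0]],"jaw":[1,1]}' 30 | grep -E "tcp|ft|gr"
```

```text
tcp_pos: [648.1, -143.5, 291.8]
ft_force: [-3.8, 2.2, -0.2]
grip_width: 0.162
tcp_pos: [650.6, -143.5, 288.9]
ft_force: [-4.2, 1.2, 0.9]
grip_width: 0.157
tcp_pos: [653.0, -143.6, 285.1]
ft_force: [-2.8, 2.5, 0.4]
grip_width: 0.165
```

It folds freely with small forces. I'll bring the lid down.

```bash

python3 -m creep '{"turn":[[0,0,0],[0,0,0],[0,0,0],[0,0,0]],"delta_pos":[[0.1,0.13,0],[0.11,0.17,0],[0.1,0.19,0],[0.08,0.2,0]],"jaw":[1,1,1,1]}' 30 | grep -E "tcp|ft|gr"
python3 -m creep '{"turn":[[0,0,0],[0,0,0],[0,0,0],[0,0,0]],"delta_pos":[[0.07,0.21,0],[0.05,0.21,0],[0.04,0.22,0],[0.03,0.22,0]],"jaw":[1,1,1,1]}' 30 | grep -E "tcp|ft|gr"
python3 - <<'E'
from h import *
st(); img("scene","s3",(180,80,480,320),2.6)
E
```

```text
tcp_pos: [662.7, -143.9, 266.8]
ft_force: [-2.3, 3.2, -3.7]
grip_width: 0.16
tcp_pos: [667.4, -144.1, 245.7]
ft_force: [1.4, 0.5, -6.9]
grip_width: 0.161
t 34.40 grasp [ 666.9 -144.1   65.7] yaw -1.8 y [-0.003 -0.    -1.   ] F [ 1.4  0.5 -6.9] w 15.1
```

View pics/s3.png

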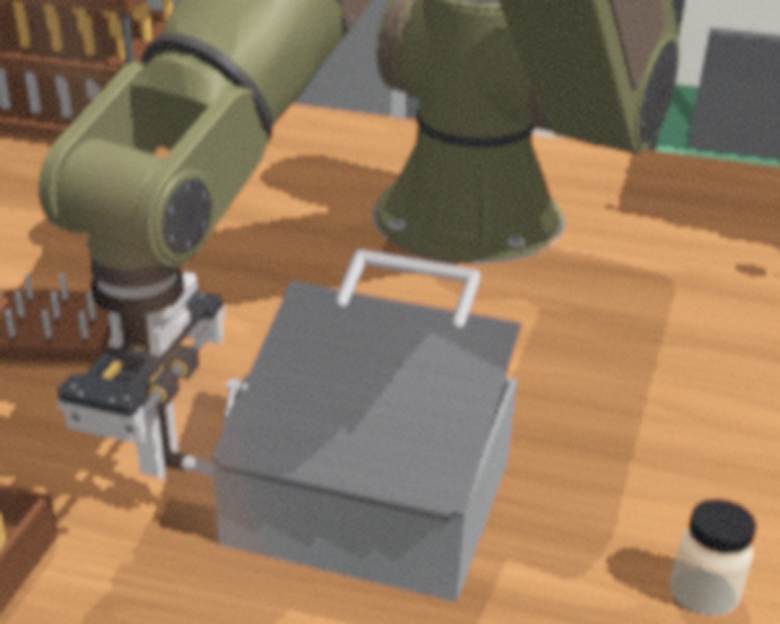

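The lid is following down, now about half open, with the knee held in the fingers at crop (180,460).

```bash

python3 -m creep '{"turn":[[0,0,0],[0,0,0],[0,0,0],[0,0,0]],"delta_pos":[[0.01,0.22,0],[0,0.22,0],[-0.02,0.22,0],[0,0,0]],"jaw":[1,1,1,1]}' 30 | grep -E "tcp|ft|gr"
python3 -m creep '{"turn":[[0,0,0],[0,0,0]],"delta_pos":[[-0.03,0.15,0],[0,0,0]],"jaw":[1,1]}' 30 | grep -E "tcp|ft|gr"
python3 -m creep '{"turn":[[0,0,0],[0,0,0]],"delta_pos":[[-0.03,0.12,0],[0,0,0]],"jaw":[1,1]}' 30 | grep -E "tcp|ft|gr"
```

```text
tcp_pos: [666.9, -144.1, 229.2]
ft_force: [0.2, 1.1, -6.3]
grip_width: 0.16
tcp_pos: [666.2, -144.0, 226.0]
ft_force: [-2.5, 0.2, -3.5]
grip_width: 0.157
tcp_pos: [665.5, -143.6, 224.4]
ft_force: [-9.9, 5.6, 9.1]
grip_width: 0.159
```

```bash

python3 -m creep '{"turn":[[0,0,0],[0,0,0]],"delta_pos":[[-0.1,0.03,0],[0,0,0]],"jaw":[1,1]}' 30 | grep -E "tcp|ft|gr"
python3 -m creep '{"turn":[[0,0,0],[0,0,0]],"delta_pos":[[-0.06,0.08,0],[0,0,0]],"jaw":[1,1]}' 30 | grep -E "tcp|ft|gr"
python3 - <<'E'
from h import *
st(); d,f=img("scene"); cv2.imwrite("pics/s4.png",cv2.resize(f[160:320,240:400],None,fx=3,fy=3))
E
```

```text
tcp_pos: [663.3, -143.8, 223.4]
ft_force: [-3.1, 3.4, 5.4]
grip_width: 0.163
tcp_pos: [661.7, -143.6, 221.6]
ft_force: [-6.1, 4.5, 10.1]
grip_width: 0.162
t 35.95 grasp [ 661.3 -143.6   41.6] yaw -1.8 y [-0.002  0.    -1.   ] F [-6.1  4.5 10.1] w 15.2
```

```bash
python3 - <<'E'
from h import *
d,f=img("top"); a=cv2.imread("pics/top0.png")
def m(f):
    h=cv2.cvtColor(f,cv2.COLOR_BGR2HSV)[255:300,278:345]; ys,xs=np.nonzero((h[...,1]<50)&(h[...,2]>150)); return xs.min()+278,xs.max()+278,ys.max()+255,np.median(ys)+255,len(xs)
print(m(a),m(f))
d,f=img("scene"); a=cv2.imread("pics/scene0.png")
def n(f):
    h=cv2.cvtColor(f,cv2.COLOR_BGR2HSV)[190:225,300:372]; ys,xs=np.nonzero((h[...,1]<40)&(h[...,2]>150)); return ys.min()+190,np.median(ys)+190,xs.min()+300,xs.max()+300,len(xs)
print(n(a),n(f))
E
```

```text
(np.int64(283), np.int64(333), np.int64(284), np.float64(280.0), 415) (np.int64(283), np.int64(333), np.int64(284), np.float64(280.0), 397)
(np.int64(201), np.float64(208.0), np.int64(311), np.int64(365), 319) (np.int64(201), np.float64(208.0), np.int64(311), np.int64(362), 294)
```

The bar matches its shut position in both views, so I'll release and withdraw upwards.

```bash

python3 -m creep '{"turn":[[0,0,0],[0,0,0],[0,0,0],[0,0,0],[0,0,0]],"delta_pos":[[0,-0.05,0],[0,-0.05,0],[0,0,0],[0,0,0],[0,0,0]],"jaw":[1,1,0.5,0.2,0]}' 30 | grep -E "tcp|ft|gr"
python3 -m creep '{"turn":[[0,0,0],[0,0,0],[0,0,0],[0,0,0],[0,0,0],[0,0,0],[0,0,0],[0,0,0],[0,0,0],[0,0,0]],"delta_pos":[[0,-0.3,0],[0,-0.6,0],[0,-1,0],[0,-1,0],[0,-1,0],[0,-1,0],[0,-1,0],[0,-1,-0.5],[0,-1,-1],[0,0,-1]],"jaw":[0,0,0,0,0,0,0,0,0,0]}' | grep -E "tcp|ft|gr"
python3 - <<'E'
from h import *
def n(f,y0,y1,x0,x1,s):
    h=cv2.cvtColor(f,cv2.COLOR_BGR2HSV)[y0:y1,x0:x1]; ys,xs=np.nonzero((h[...,1]<s)&(h[...,2]>150)); return ys.min()+y0,ys.max()+y0,round(ys.mean()+y0,2),xs.min()+x0,xs.max()+x0,len(xs)
out=[]
for nm,b in(("top",(255,300,278,345,50)),("scene",(190,225,300,372,40))):
    d,f=img(nm); a=cv2.imread(f"pics/{nm}0.png"); print(n(a,*b),n(f,*b)); out.append(f[140:340,180:480])
    if nm=="scene": print("diff front-lid",np.abs(a[195:300,265:378].astype(int)-f[195:300,265:378]).mean())
cv2.imwrite("pics/fin.png",cv2.resize(np.vstack(out),None,fx=1.4,fy=1.4))
st()
E
```

```text
tcp_pos: [661.5, -144.0, 222.7]
ft_force: [0.3, -0.3, 0.4]
grip_width: 0.427
tcp_pos: [659.9, -207.1, 423.3]
ft_force: [0.1, -0.2, -0.7]
grip_width: 0.498
(np.int64(256), np.int64(284), np.float64(275.43), np.int64(283), np.int64(333), 415) (np.int64(256), np.int64(284), np.float64(275.26), np.int64(283), np.int64(333), 393)
(np.int64(201), np.int64(224), np.float64(209.58), np.int64(311), np.int64(365), 319) (np.int64(201), np.int64(224), np.float64(209.3), np.int64(311), np.int64(362), 292)
diff front-lid 6.360584351734794
t 38.08 grasp [ 659.  -208.9  239.6] yaw -2.0 y [-0.004 -0.    -1.   ] F [ 0.6 -0.7 -1.1] w 47.1
```

View pics/fin.png

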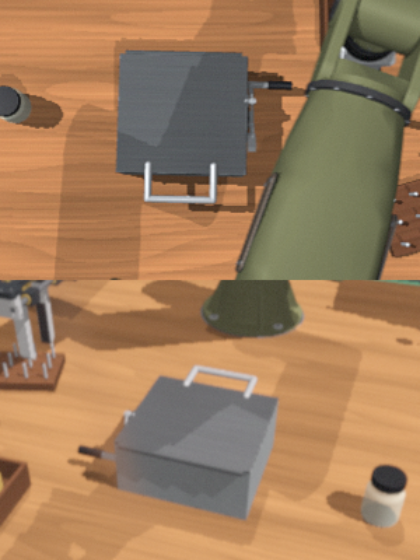

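Both views show the lid shut, the stay folded, the hand clear and the bystanders in place. The handle bar's pixel extent matches the start to within a pixel in rows, so I'm handing in.

```bash
python3 -c "
from workcell import order; print(order.hand_in())"
```

```text
the job is handed in; nothing more can be done
None
```

The job was handed in at about 38 s of the 72 s allowed; the hand-in reports no verdict.

- **Opening:** I raised the lid by its handle to about 1.53 rad and lowered it until the locked stay resisted at about 1.29 rad. The handle force peaked at 17.6 N, under the 20 N limit but close, so I backed off at once and let go. A picture afterwards showed the lid standing open by itself.
- **Padlock:** I set it on the box floor and released it after feeling contact. A picture with the lid still locked open showed it lying inside.
- **Closing:** My first pull on the knee grip was too steep and put about 20 N across it, which is right at the stated forcing limit. I corrected the direction at once and the force dropped to about 5–7 N. I drew the grip on until the pull rose at the top of the slot, then folded the knee and lowered the lid while holding the grip, with forces of about 14 N or less.

**Last checks:**
- The handle bar's rows match its starting position in both cameras, so the lid reads as shut. One column edge in the scene view differed by 3 px, which I put down to shading.
- The oil jar and the visible part of the pin board look undisturbed. The screwdriver was outside the final picture, but the arm never went near it.
- With the lid shut I could not see the padlock again.

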